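# Find the hub key that fits the slicer disc's nut

### The arm

A 7-joint arm with a two-finger parallel gripper is mounted at the origin on the work surface. World frame = base frame: x ahead of the robot, y to its left, z up, the work surface at z = 0. Lengths are in m, angles in rad, forces in N, time in s.
With the tool pointing down it reaches from about 0.425 to 0.875 m from the base axis. Payload 4.7 kg.
Tool frame: the origin (TCP) lies on the centre line of the jaws, within the pads' length; the fingertips stand 22 mm ahead of it and the grasp point (between the pads) lies 3 mm ahead of it; z points along the fingers, y is the direction in which the jaws open and shut (so a half turn about z gives the same grasp; the last joint's range is limited). The gripper opens to 87 mm and grips with 3 to 60 N. Pads are 19 mm wide; open, the fingers measure 117 mm over their backs; the gripper's body (75 mm by 190 mm) begins 51 mm behind the grasp point.
Start: joints at [1.157, 0.321, -0.07, 1.45, 0.023, 1.371, -0.057], TCP at [0.27, -0.591, 0.214] pointing down, gripper open.
Joint ranges: [-2.86, 2.86], [-0.3, 2.09], [-1.38, 1.24], [0.06, 2.45], [-1.56, 4.7], [0.09, 2.05], [-2.69, 2.69]. Speed limits (rad/s): [2.57, 2.57, 3.14, 3.14, 3.14, 3.14, 3.14].

### API

Orientations are given as a rotation vector (axis times angle).
In Python, from bench import ctrl, imaging, close_job, finder gives the robot as it stands. The module is installed in compiled form; this text tells all that it offers.
- The arm moves only by the shell command python3 -m jog 'ROWS' [FORCE]. ROWS is JSON, a list that holds one entry, the list of rows, each a list of 7 numbers: the shift along the tool's x, y, z in cm, then the turn, a rotation vector about the tool's x, y, z in degrees, then the finger opening in cm, from 0 to 8.7. In form: [[[dx, dy, dz, ax, ay, az, claw], ...]]. A call has 1 to 12 rows; each row shifts and turns the commanded pose from where the row before left it, along the tool's axes as they then stand; what a row does not reach is not made up. A row lasts 1/10 s, in which the tool goes at most 50 mm and 8.59 degrees, less where a joint would pass 70% of its speed; a pose out of reach is approached as far as the arm can. A call is refused whole if a number of a shift passes 5 or a number of a turn 8.59, either way. A call with a gripper value outside its range is refused whole. The fingers move at their own pace and stop on an object; FORCE is the grip in N (left out, the last holds). Time passes only in rows, so rows that do not move let the fingers close. It gives the time, the measured TCP pose, the force and the opening at its end, in the units of the state.
- ctrl.get_state(): the state, without advancing time (a new reading comes with each control period).
- imaging.get_image(name): name is "scene" or "side" or "wrist"; returns a dict with "frame" (420x560x3 uint8, red, green, blue), "intrinsics" (3x3 intrinsics, pixels), "k1" (the pictures are not rectified: a ray, as slopes to the right and down, at radius r is drawn at 1 + k1 r^2 times it, then the intrinsics apply), "pose" (4x4, takes a point from camera to world coordinates). Camera axes: x right, y down, z forward; pixel columns grow to the right and rows downward; lengths in m; the calibration is good to about 2 mm. A picture is of the moment at which its call begins. There is no depth.
- close_job(): hands the job in, once; it reports no verdict.
Trained networks look in the newest picture that a camera, given by its name, has taken for a name from the list of things; names that differ only in an ending like _2 or _b are one class to them, and where a whole thing is asked for, a point or a joint stands for the part that bears it (a point fixed in the world has none). Each returns a list of dicts, best first, with "conf" (0 to 1); they miss things now and then, are a little off and sometimes report something else, mostly with a low value. They report only what shows in the picture. A call takes as long as a camera call. They do not tell look-alikes from the thing itself.
- finder.trace(label, camera): "region" (420x560 bool, what is visible of it) and "point" ([row, column] as shares, 0 to 1, of the picture: columns of its width, rows of its height, amid what is visible of it).
- finder.spot_point(label, camera): "point" ([row, column] as shares, 0 to 1, of the picture: columns of its width, rows of its height: a listed point, or the origin of a listed thing).
The state is a dict: "time": time; "joint_positions": joint angles; "qd": joint speeds; "joint_torque": joint torques, N m; "position": TCP position; "tool_rot": TCP orientation; "ft_force": force on the tool from outside, world axes, zero at the start; "torque": the same for the moment, N m; "grip_width": opening from 0.0 (shut) to 1.0 (fully open).
Only numpy, scipy, OpenCV 4.12 (cv2) and the standard library are available. Lean on these libraries where they do the work, as an engineer would, in place of code of your own. Each camera call takes 0.05 s, during which the arm holds its last target. There are 200 camera calls.

### The job

The three hub keys in the blue tray look alike, but only one fits the hex nut of the slicer disc on the green service stand: try them on that nut until you find the one that slips over it all the way down onto the hub flange. Stand the keys that do not fit back upright in the blue tray, and leave the other kitchen things alone. Finish while still holding the right key in the gripper, upright and fully seated on the nut; do not let go of it.

Things in the scene. Friction and masses are not known exactly. Their poses are not given: they have to be found in the camera images.
- key_a_mid (a point): Hub key: steel hex socket body 42 mm across flats, 42 mm high, hex bore open downwards; on top of it a black hex grip (adapter) 24 mm across flats, 40 mm high. Total height 82 mm, about 0.2 kg. Point: on the axis, half-way up (41 mm above the foot). z up along the axis, x square to a pair of flats; bore, body and grip flats are parallel (every 60 degrees).
- key_b_mid (a point): Second hub key, outside exactly like key_a, same point and axes. The three hidden bores are 20 mm across flats and 32 mm deep, 25 mm and 24 mm deep, 30 mm and 16 mm deep; which key has which is not told: try them.
- key_c_mid (a point): Third hub key, outside exactly like key_a, same point and axes. At the start the keys stand upright in the blue tray in a row along its length, about 92 mm apart, in any order and turned anyhow.
- disc_p_seat (a point): Slicer disc, steel, 130 mm diameter, fixed, with a brass hex nut standing on its grey hub flange (52 mm diameter). Point: on the nut's axis at the nut's foot, on the flange's top face, 42 mm above the table and 10 mm above the disc's top face. z up, x square to a pair of the nut's flats (every 60 degrees).
- disc_q_seat (a point): Second disc, like disc_p but for its nut; same point and axes. One disc is on the green service stand, the other two on the white storage board to the left of it, in any arrangement.
- disc_r_seat (a point): Third disc, like disc_p but for its nut; same point and axes. The three nuts are 18 mm across flats and 30 mm high, 23 mm and 22 mm high, 28 mm and 14 mm high (top 3 mm bevelled by 2.5 mm); which disc has which is not told.
- stand_seat (a point): Green service stand (fixed, 110 mm square foot, 90 mm round post) under the disc to work on. Point: at that disc's seat point. The right key (1 mm play a side, flats within 8 degrees) goes down till its foot meets the flange. A key too small stops on the nut's top, foot 13 mm or more up; one too large goes over the nut but bottoms with its foot 6 mm or more above the flange.
- tray_floor (a point): Blue plastic key tray, fixed, 130 x 310 mm outside, walls and floor 4 mm thick, rim 20 mm above the table. Point: centre of its inner floor, 4 mm above the table; x across it (inner width 122 mm), y along it (inner length 302 mm), z up.
- cup: white plastic cup, 72 mm across, 75 mm high; origin at the centre of its underside; bystander, to be left alone.
Mind the look-alikes: they are no part of the job. Leave any red look-alike of the part that bears key_c_mid alone. Leave any pink look-alike of the part that bears key_a_mid alone.

How it is judged:
At the end, for the whole second after the job is handed in: One key stands over the nut on the green stand: within 4 mm of its axis, its foot within 3 mm of the hub flange, within 0.08 rad of upright, and gripped by the fingers with more than 3 N; the other two keys stand upright (0.08 rad) on the floor of the blue tray, not touched by the fingers (((horizontal distance between key_a_mid and stand_seat below 0.004 m and z of key_a_mid in the frame of stand_seat between 0.038 and 0.044 m and angle between each of key_a_mid, key_b_mid, key_c_mid's own z axis and vertical below 0.08 rad and contact force between the fingers and key_a above 3 N and x of key_b_mid in the frame of tray_floor between -0.06 and 0.06 m and y of key_b_mid in the frame of tray_floor between -0.15 and 0.15 m and z of key_b_mid in the frame of tray_floor between 0.037 and 0.045 m and contact force between the fingers and key_b below 0.1 N and x of key_c_mid in the frame of tray_floor between -0.06 and 0.06 m and y of key_c_mid in the frame of tray_floor between -0.15 and 0.15 m and z of key_c_mid in the frame of tray_floor between 0.037 and 0.045 m and contact force between the fingers and key_c below 0.1 N) or (horizontal distance between key_b_mid and stand_seat below 0.004 m and z of key_b_mid in the frame of stand_seat between 0.038 and 0.044 m and angle between each of key_b_mid, key_a_mid, key_c_mid's own z axis and vertical below 0.08 rad and contact force between the fingers and key_b above 3 N and x of key_a_mid in the frame of tray_floor between -0.06 and 0.06 m and y of key_a_mid in the frame of tray_floor between -0.15 and 0.15 m and z of key_a_mid in the frame of tray_floor between 0.037 and 0.045 m and contact force between the fingers and key_a below 0.1 N and x of key_c_mid in the frame of tray_floor between -0.06 and 0.06 m and y of key_c_mid in the frame of tray_floor between -0.15 and 0.15 m and z of key_c_mid in the frame of tray_floor between 0.037 and 0.045 m and contact force between the fingers and key_c below 0.1 N) or (horizontal distance between key_c_mid and stand_seat below 0.004 m and z of key_c_mid in the frame of stand_seat between 0.038 and 0.044 m and angle between each of key_c_mid, key_a_mid, key_b_mid's own z axis and vertical below 0.08 rad and contact force between the fingers and key_c above 3 N and x of key_a_mid in the frame of tray_floor between -0.06 and 0.06 m and y of key_a_mid in the frame of tray_floor between -0.15 and 0.15 m and z of key_a_mid in the frame of tray_floor between 0.037 and 0.045 m and contact force between the fingers and key_a below 0.1 N and x of key_b_mid in the frame of tray_floor between -0.06 and 0.06 m and y of key_b_mid in the frame of tray_floor between -0.15 and 0.15 m and z of key_b_mid in the frame of tray_floor between 0.037 and 0.045 m and contact force between the fingers and key_b below 0.1 N))); the arm keeps its last pose, push and grip.
It fails at once if a bystander (bowl, cup, jar, grater, lemon, spatula) is moved more than 40 mm (distance of any of bowl, cup, jar, grater, lemon, spatula from where it was at the start of the episode above 0.04 m).
It also fails if it takes over 72 s, if anything falls off the work surface, if the arm or the gripper's body presses on something with over 40 N, if the wrist force passes 120 N, or if a joint passes its speed limit or range.

## Working session

There is one attempt and no reset: what is moved stays moved. The work goes in short steps, Python scripts to look and compute and a shell command to move; the robot and the scene stay as the last step left them, time stands still between calls to the robot, and variables do not carry over. Pictures are saved under pics/ and viewed, about 8 in all and at most 12, crops included, and the job is handed in when it is done.

```bash
mkdir -p pics; cat > h.py <<'E'
from bench import ctrl, imaging, finder
import numpy as np, cv2
from scipy.spatial.transform import Rotation as R
def snap(n,f=None):
    d=imaging.get_image(n)
    if f: cv2.imwrite('pics/'+f,d['frame'][:,:,::-1])
    return d
def ray(d,u,v):
    K=d['intrinsics'];P=d['pose']
    p=np.array([(u-K[0][2])/K[0][0],(v-K[1][2])/K[1][1]]);q=p.copy()
    for _ in range(30): q=p/(1+d['k1']*(q@q))
    w=P[:3,:3]@np.array([q[0],q[1],1]);return P[:3,3],w
def atz(d,u,v,z):
    o,w=ray(d,u,v);return o+w*(z-o[2])/w[2]
def proj(d,X):
    P=d['pose'];c=P[:3,:3].T@(np.array(X)-P[:3,3]);q=c[:2]/c[2];q=q*(1+d['k1']*(q@q))
    K=d['intrinsics'];return q[0]*K[0][0]+K[0][2],q[1]*K[1][1]+K[1][2]
def st():
    s=ctrl.get_state();r=R.from_rotvec(s['tool_rot']).as_matrix()
    print('t',round(s['time'],2),'p',np.round(s['position'],4),'x',np.round(r[:,0],3),'y',np.round(r[:,1],3),'z',np.round(r[:,2],3),'F',np.round(s['ft_force'],1),'w',s['grip_width'],'q7',np.round(s['joint_positions'],2));return s,r
def todo(target,yaw_y=None):
    s,r=st();d=np.array(target)-s['position'];print('tool shift cm',np.round(r.T@d*100,2))
    if yaw_y is not None:
        # angle about tool z to bring y to yaw (world deg), mod 180 ; best mod given
        y=np.degrees(np.arctan2(r[1,1],r[0,1]));a=-(yaw_y-y);print('turn about tool z deg',[round((a+90)%180-90,1)])
E
python3 - <<'E'
from h import *
st()
for n in ['scene','side','wrist']:
    d=snap(n,n+'0.png');print(n,np.round(d['pose'],3).tolist(),d['intrinsics'][0][0])
    if n=='wrist': continue
    for l,z in [('key_a_mid',.045),('disc_p_seat',.042),('stand_seat',.042),('tray_floor',.004),('cup',0)]:
        for r in finder.spot_point(l,n):
            v,u=r['point'];u*=560;v*=420
            print(l,round(r['conf'],2),round(u),round(v),np.round(atz(d,u,v,z),3))
a=[cv2.imread(f'pics/{n}0.png') for n in['scene','side']]
E
```

```text
t 0.0 p [ 0.2694 -0.5909  0.2129] x [ 0.91   0.415 -0.   ] y [ 0.415 -0.91  -0.002] z [-0.001  0.002 -1.   ] F [-0.3 -0.1 -0.4] w 1.0021098641454147 q7 [ 1.16  0.32 -0.07  1.45  0.02  1.37 -0.06]
scene [[0.283, 0.644, -0.711, 1.6], [0.959, -0.204, 0.196, -0.31], [-0.019, -0.737, -0.675, 1.03], [0.0, 0.0, 0.0, 1.0]] 482.94848088392644
key_a_mid 0.82 136 234 [ 0.534 -0.443  0.045]
key_a_mid 0.78 180 218 [ 0.505 -0.311  0.045]
disc_p_seat 0.76 329 202 [0.567 0.142 0.042]
tray_floor 0.95 212 217 [ 0.485 -0.217  0.004]
cup 0.67 293 247 [ 0.677 -0.012  0.   ]
cup 0.29 234 198 [ 0.414 -0.129  0.   ]
side [[-0.923, -0.21, 0.324, 0.282], [-0.386, 0.502, -0.774, 0.685], [0.0, -0.839, -0.544, 0.552], [0.0, 0.0, 0.0, 1.0]] 404.9101834274375
key_a_mid 0.73 346 138 [ 0.544 -0.449  0.045]
key_a_mid 0.71 344 157 [ 0.517 -0.323  0.045]
key_a_mid 0.71 238 217 [0.651 0.053 0.045]
disc_p_seat 0.8 246 255 [0.578 0.155 0.042]
tray_floor 0.73 339 189 [ 0.495 -0.215  0.004]
cup 0.96 237 215 [ 0.689 -0.011  0.   ]
cup 0.46 344 198 [ 0.473 -0.185  0.   ]
wrist [[0.415, -0.876, -0.246, 0.337], [-0.91, -0.399, -0.112, -0.562], [-0.0, 0.271, -0.963, 0.385], [0.0, 0.0, 0.0, 1.0]] 339.4092597070518
```

View pics/scene0.png

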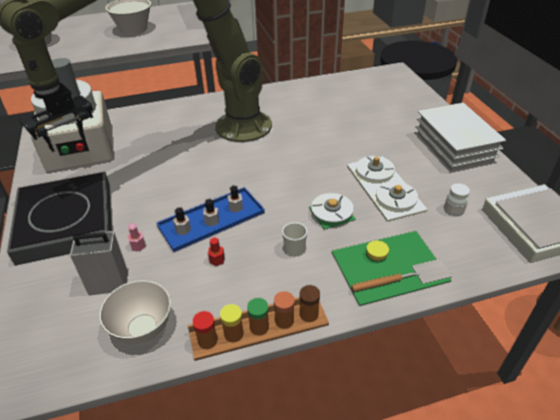

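View pics/side0.png

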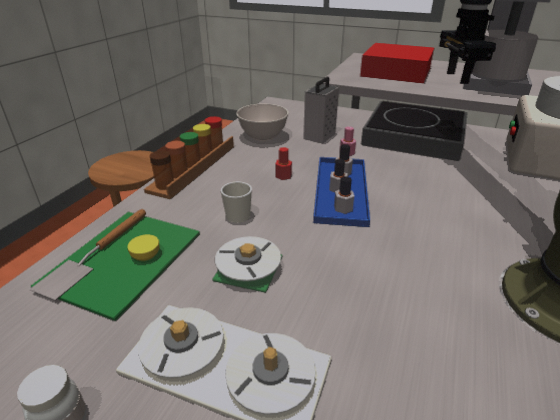

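The stand's nut is the wide, low one, at about (332,203) in the scene picture. The blue tray holds the keys at about (181,222), (211,212) and (235,200). The pink and red look-alikes stand outside the tray. I'll move over the tray for a wrist view.

```bash
python3 -m jog '[[[3.8,-3.1,-0.5,0,0,0,8.7],[3.8,-3.1,-0.5,0,0,0,8.7],[3.8,-3.1,-0.5,0,0,0,8.7],[3.8,-3.1,-0.5,0,0,0,8.7],[3.8,-3.1,-0.5,0,0,0,8.7],[3.8,-3.1,-0.5,0,0,0,8.7],[3.8,-3.1,-0.5,0,0,0,8.7],[3.8,-3.1,-0.5,0,0,0,8.7],[0,0,0,0,0,0,8.7],[0,0,0,0,0,0,8.7]]]'
python3 - <<'E'
from h import *
st()
d=snap('wrist','w1.png')
for l,z in [('key_a_mid',.045),('tray_floor',.004)]:
    for r in finder.spot_point(l,'wrist'):
        v,u=r['point'];u*=560;v*=420
        print(l,round(r['conf'],2),round(u),round(v),np.round(atz(d,u,v,z),4))
d=snap('scene')
for u,v in [(181,222),(211,212),(235,200)]: print(np.round(atz(d,u,v,.045),3))
E
```

```text
time: 1.65
position: [0.4439, -0.2387, 0.2545]
tool_rot: [3.068, 0.672, 0.0]
ft_force: [-0.7, -1.0, -0.5]
grip_width: 1.0
t 1.65 p [ 0.4439 -0.2387  0.2545] x [ 0.909  0.418 -0.   ] y [ 0.418 -0.909  0.001] z [ 0.    -0.001 -1.   ] F [-0.7 -1.  -0.5] w 0.9998461095157458 q7 [ 0.8   0.01 -0.36  1.73  0.    1.4  -0.7 ]
key_a_mid 0.59 475 187 [ 0.5335 -0.4493  0.045 ]
key_a_mid 0.58 361 153 [ 0.5116 -0.3109  0.045 ]
tray_floor 0.68 277 137 [ 0.4861 -0.22    0.004 ]
tray_floor 0.33 360 156 [ 0.508 -0.323  0.004]
[ 0.523 -0.311  0.045]
[ 0.506 -0.217  0.045]
[ 0.474 -0.136  0.045]
```

View pics/w1.png

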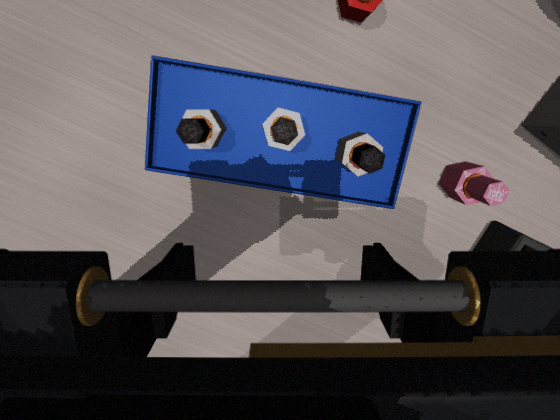

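The wrist view shows the three keys in the tray at about (200,130), (284,130) and (363,155), with the pink look-alike outside at (478,187). I'll fit their outlines, then move to the stand.

```bash
cat > fit.py <<'E'
from h import *
from scipy.optimize import minimize
def hexp(x,y,yaw,af,z):
    a=np.radians(yaw+30+60*np.arange(6));r=af/np.sqrt(3);return [[x+r*np.cos(t),y+r*np.sin(t),z] for t in a]
S=8
def fill(d,m,pts):
    p=cv2.convexHull(np.float32([proj(d,q) for q in pts]));cv2.fillPoly(m,[np.int32(p*S*1+S/2)],1)
def fit(d,mask,parts,x0,win=45):
    # parts: list of lists (af,z); silhouette of union of hulls, supersampled in a window
    u,v=map(int,proj(d,[*x0[:2],parts[0][0][1]]));u0,v0=max(u-win,0),max(v-win,0)
    M=cv2.resize(mask[v0:v0+2*win,u0:u0+2*win].astype(np.uint8),None,fx=S,fy=S,interpolation=cv2.INTER_NEAREST)
    def cost(x):
        m=np.zeros_like(M)
        for hull in parts:
            pts=np.float32([proj(d,q) for af,z in hull for q in hexp(x[0],x[1],x[2],af,z)])-[u0,v0]
            cv2.fillConvexPoly(m,np.int32(np.round(cv2.convexHull(np.float32(pts))*S+S/2)),1)
        return 1-(m&M).sum()/(m|M).sum()
    rs=[minimize(cost,[*x0[:2],y],method='Nelder-Mead',options=dict(initial_simplex=[[x0[0]+.004,x0[1],y],[x0[0]-.003,x0[1]+.004,y],[x0[0],x0[1]-.004,y+6],[x0[0],x0[1],y-8]],xatol=1e-4,fatol=1e-4)) for y in (0,15,30,45)]
    b=min(rs,key=lambda r:r.fun);
    print('fit',np.round(b.x[:2],4),'yaw',round(b.x[2]%60,1),'cost',round(b.fun,3),'others',[(round(r.x[2]%60,1),round(r.fun,3)) for r in rs]);return b.x
KEY=[[(.042,.004),(.042,.046)],[(.024,.046),(.024,.086)]]
def keymask(d):
    f=d['frame'].astype(int);return (f[...,2]-f[...,0]<45)
E
python3 - <<'E'
from fit import *
d=snap('wrist')
m=keymask(d);cv2.imwrite('pics/m.png',m*255)
for u,v in [(200,130),(284,128),(363,153)]:
    x=atz(d,u,v,.045);
    # restrict to connected component
    n,l=cv2.connectedComponents(m.astype(np.uint8));k=l[v,u] 
    vals=l[v-12:v+12,u-12:u+12];k=np.bincount(vals[vals>0]).argmax()
    mk=cv2.morphologyEx((l==k).astype(np.uint8),cv2.MORPH_CLOSE,np.ones((3,3)));print(mk.sum())
    fit(d,mk,KEY,x)
E
python3 -m jog '[[[2.85,-3.7,0.5,0,0,0,8.7],[2.85,-3.7,0.5,0,0,0,8.7],[2.85,-3.7,0.5,0,0,0,8.7],[2.85,-3.7,0.5,0,0,0,8.7],[2.85,-3.7,0.5,0,0,0,8.7],[2.85,-3.7,0.5,0,0,0,8.7],[2.85,-3.7,0.5,0,0,0,8.7],[2.85,-3.7,0.5,0,0,0,8.7],[0,0,0,0,0,0,8.7],[0,0,0,0,0,0,8.7]]]'
python3 - <<'E'
from h import *
st()
d=snap('wrist','w2.png')
for l,z in [('disc_p_seat',.042),('stand_seat',.042)]:
    for r in finder.spot_point(l,'wrist'):
        v,u=r['point'];u*=560;v*=420
        print(l,round(r['conf'],2),round(u),round(v),np.round(atz(d,u,v,z),4))
E
```

```text
1554
fit [ 0.4607 -0.1377] yaw 24.9 cost 0.03 others [(np.float64(25.0), np.float64(0.032)), (np.float64(24.9), np.float64(0.03)), (np.float64(24.2), np.float64(0.032)), (np.float64(24.7), np.float64(0.031))]
1333
fit [ 0.4994 -0.2219] yaw 11.1 cost 0.026 others [(np.float64(11.0), np.float64(0.026)), (np.float64(10.9), np.float64(0.026)), (np.float64(11.1), np.float64(0.026)), (np.float64(11.1), np.float64(0.026))]
1576
fit [ 0.5105 -0.313 ] yaw 46.4 cost 0.024 others [(np.float64(46.9), np.float64(0.024)), (np.float64(46.4), np.float64(0.024)), (np.float64(46.6), np.float64(0.024)), (np.float64(46.4), np.float64(0.024))]
time: 2.9
position: [0.5279, 0.1244, 0.2135]
tool_rot: [-3.069, -0.669, 0.002]
ft_force: [0.4, -0.5, 1.1]
grip_width: 0.992
t 2.9 p [0.5279 0.1244 0.2135] x [ 0.909  0.416 -0.001] y [ 0.416 -0.909 -0.001] z [-0.001  0.    -1.   ] F [ 0.4 -0.5  1.1] w 0.9923426384874172 q7 [ 0.39  0.15 -0.73  1.7   0.1   1.33 -1.5 ]
disc_p_seat 0.63 277 135 [0.5763 0.1456 0.042 ][ WARN:0@1.667] global loadsave.cpp:1063 imwrite_ Unsupported depth image for selected encoder is fallbacked to CV_8U.
```

View pics/w2.png

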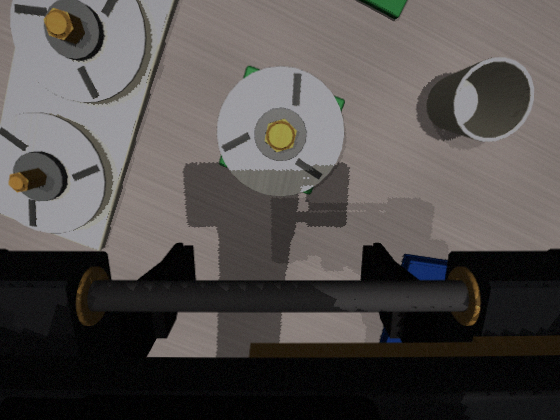

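The disc on the stand is at (281,134) and its hex nut looks bevelled. I'll fit the nut and flange.

```bash
python3 - <<'E'
from fit import *
d=snap('wrist');f=d['frame'];x=atz(d,281,134,.042)
hsv=cv2.cvtColor(f,cv2.COLOR_RGB2HSV)
m=(hsv[...,1]>110)&(hsv[...,0]>10)&(hsv[...,0]<35)
n,l=cv2.connectedComponents(m.astype(np.uint8));m=l==l[134,281];print(m.sum())
for af,h in [(.018,.030),(.023,.022),(.028,.014)]:
    print(af);fit(d,m.astype(np.uint8),[[(af,.042),(af,.039+h),(af-.005,.042+h)]],x,30)
# flange / disc circle
g=f.astype(int);fl=(np.abs(g-128).max(2)<45)
s,w=hsv[...,1],hsv[...,2];print('flange px',f[134,262],f[134,240],f[134,281],f[115,281])
c=cv2.resize(f[60:210,200:360],None,fx=5,fy=5,interpolation=cv2.INTER_CUBIC)[:,:,::-1];cv2.imwrite('pics/nut.png',c[:600])
E
```

```text
738
0.018
fit [0.5748 0.1426] yaw 41.2 cost 0.501 others [(np.float64(52.7), np.float64(0.502)), (np.float64(2.0), np.float64(0.504)), (np.float64(31.7), np.float64(0.506)), (np.float64(41.2), np.float64(0.501))]
0.023
fit [0.5779 0.1435] yaw 56.5 cost 0.252 others [(np.float64(56.5), np.float64(0.252)), (np.float64(1.8), np.float64(0.254)), (np.float64(28.7), np.float64(0.254)), (np.float64(40.4), np.float64(0.254))]
0.028
fit [0.578  0.1434] yaw 42.1 cost 0.045 others [(np.float64(41.3), np.float64(0.046)), (np.float64(42.1), np.float64(0.045)), (np.float64(42.1), np.float64(0.045)), (np.float64(41.2), np.float64(0.045))]
flange px [128 121  79] [89 89 88] [153 147  69] [116 113 111]
```

View pics/nut.png

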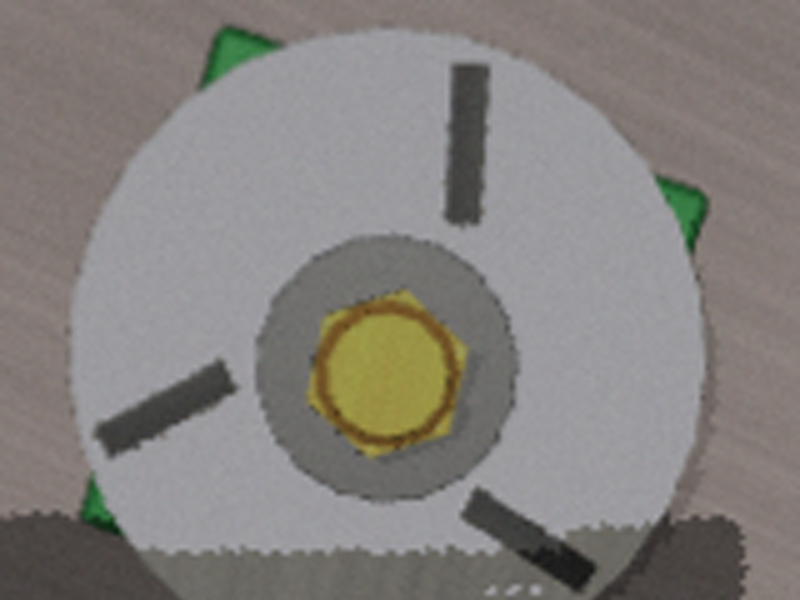

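The fit gives the 28 mm nut, 14 mm high, at (0.578, 0.1434) with yaw about 42°. I'll go to the nearest key (key 1), opening the fingers to 5 cm.

```bash
python3 -m jog '[[[-2.84,3.5,0.7,0,0,0,5],[-2.84,3.5,0.7,0,0,0,5],[-2.84,3.5,0.7,0,0,0,5],[-2.84,3.5,0.7,0,0,0,5],[-2.84,3.5,0.7,0,0,0,5],[-2.84,3.5,0.7,0,0,0,5],[0,0,0,0,0,7.4,5],[0,0,0,0,0,7.4,5],[0,0,0,0,0,7.4,5],[0,0,0,0,0,7.5,5],[0,0,0,0,0,0,5]]]'
python3 - <<'E'
from fit import *
todo([.4607,-.1377,.071],84.9)
E
```

```text
time: 4.2
position: [0.4596, -0.1389, 0.1724]
tool_rot: [3.137, -0.147, 0.001]
ft_force: [-0.3, -0.2, -0.5]
grip_width: 0.576
t 4.2 p [ 0.4596 -0.1389  0.1724] x [ 0.996 -0.093  0.001] y [-0.093 -0.996  0.001] z [ 0.001 -0.001 -1.   ] F [-0.3 -0.2 -0.5] w 0.5763417834325336 q7 [ 0.72  0.   -0.48  1.9   0.    1.24 -1.42]
tool shift cm [ 0.09 -0.14 10.14]
turn about tool z deg [np.float64(-0.3)]
```

```bash
python3 -m jog '[[[0.1,-0.15,2.5,0,0,0,5],[0,0,2.5,0,0,0,5],[0,0,2.5,0,0,0,5],[0,0,1.5,0,0,0,5],[0,0,1.1,0,0,0,5],[0,0,0,0,0,0,5],[0,0,0,0,0,0,1.5],[0,0,0,0,0,0,1.5],[0,0,0,0,0,0,1.5],[0,0,0,0,0,0,1.5]]]' 30
python3 - <<'E'
from fit import *
st()
E
```

```text
time: 5.2
position: [0.4616, -0.1363, 0.0717]
tool_rot: [3.138, -0.142, 0.002]
ft_force: [0.3, -0.9, 0.2]
grip_width: 0.296
t 5.2 p [ 0.4616 -0.1363  0.0717] x [ 0.996 -0.09   0.001] y [-0.09  -0.996  0.001] z [ 0.001 -0.001 -1.   ] F [ 0.3 -0.9  0.2] w 0.29621367213281485 q7 [ 0.7   0.12 -0.49  2.01  0.06  1.03 -1.48]
```

```bash
python3 -m jog '[[[0,0,0,0,0,0,1.5],[0,0,0,0,0,0,1.5],[0,0,-0.5,0,0,0,1.5],[0,0,-2,0,0,0,1.5],[0,0,-3,0,0,0,1.5],[0,0,-3,0,0,0,1.5],[0,0,-3,0,0,0,1.5],[0,0,-1,0,0,0,1.5],[0,0,0,0,0,0,1.5]]]' 30
python3 - <<'E'
from fit import *
todo([.578,.1434,.165],102)
d=snap('wrist','w3.png')
f=d['frame'];cv2.imwrite('pics/w3.png',f[:,:,::-1])
E
```

```text
time: 6.1
position: [0.4619, -0.1364, 0.197]
tool_rot: [3.137, -0.142, 0.003]
ft_force: [0.0, -0.1, -2.1]
grip_width: 0.27
t 6.1 p [ 0.4619 -0.1364  0.197 ] x [ 0.996 -0.09   0.002] y [-0.09  -0.996  0.001] z [ 0.002 -0.001 -1.   ] F [ 0.  -0.1 -2.1] w 0.2696559569213011 q7 [ 0.72 -0.01 -0.48  1.86 -0.01  1.29 -1.42]
tool shift cm [  9.02 -28.91   3.19]
turn about tool z deg [np.float64(-17.2)]
```

View pics/w3.png

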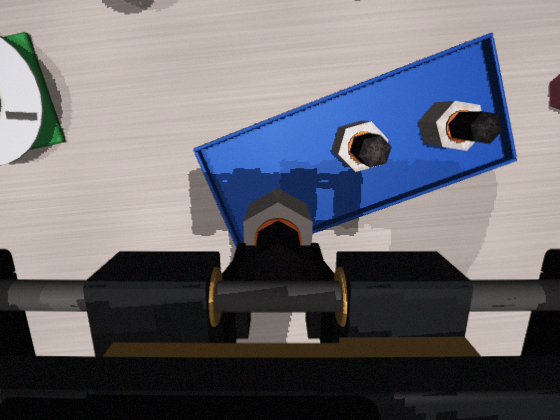

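```bash
python3 - <<'E'
from fit import *
d=snap('wrist');s,r=st();p=s['position'];x=r[:,0];yaw=84.9
f=d['frame'].astype(int);m=keymask(d)
cols=range(250,310,6)
obs=[next(v for v in range(215,150,-1) if not m[v-2:v,u].any()) if True else 0 for u in cols];print(obs)
for e in (-.004,-.002,0,.002,.004):
  for zf in (-.0677,):
    c=p+e*x;pts=[q for z in(zf,zf+.042) for q in hexp(c[0],c[1],yaw,.042,p[2]+z)]
    im=np.zeros((420,560),np.uint8);cv2.fillConvexPoly(im,np.int32(np.round(cv2.convexHull(np.float32([proj(d,q) for q in pts])))),1)
    print(e,[int(im[:,u].argmax()) if im[:,u].any() else None for u in cols])
E
```

```text
t 6.2 p [ 0.4602 -0.136   0.1945] x [ 0.996 -0.091 -0.002] y [-0.091 -0.996 -0.   ] z [-0.002  0.001 -1.   ] F [-0.1  0.2 -2.3] w 0.26844153440429175 q7 [ 0.72 -0.01 -0.48  1.87 -0.01  1.29 -1.42]
[203, 200, 197, 193, 190, 189, 192, 196, 199, 203]
-0.004 [206, 202, 199, 196, 193, 195, 198, 201, 205, 208]
-0.002 [204, 200, 197, 193, 190, 192, 195, 199, 202, 206]
0 [201, 197, 194, 191, 188, 190, 193, 196, 200, 203]
0.002 [198, 194, 191, 188, 185, 187, 190, 193, 197, 200]
0.004 [196, 192, 189, 185, 182, 184, 187, 191, 194, 198]
```

```bash
python3 -m jog '[[[1.5,-4.7,0,0,0,0,1.5],[1.5,-4.7,0,0,0,0,1.5],[1.5,-4.7,0,0,0,0,1.5],[1.5,-4.7,0,0,0,0,1.5],[1.5,-4.7,0,0,0,0,1.5],[1.5,-4.7,0,0,0,0,1.5],[0,0,0,0,0,-8.5,1.5],[0,0,0,0,0,-8.5,1.5],[0,0,0,0,0,0,1.5],[0,0,0,0,0,0,1.5]]]' 30
cat >> h.py <<'E'
def avg(target=None,yaw_y=None,n=5,q=False):
    P=[];Q=[];C=[];F=[]
    for _ in range(n):
        s=ctrl.get_state();P.append(s['position']);Q.append(s['tool_rot']);F.append(s['ft_force'])
        C.append(np.array(imaging.get_image('wrist')['pose'])[:3,3])
    r=R.from_rotvec(Q).mean().as_matrix();p=np.mean(P,0)
    print('t',round(s['time'],2),'p',np.round(p,4),'sd',np.round(np.std(P,0),4),'camsd',np.round(np.std(C,0),4),'yaw_y',round(np.degrees(np.arctan2(r[1,1],r[0,1]))%180,2),'tilt',np.round(r[:2,2],4),'F',np.round(np.mean(F,0),1),'w',round(s['grip_width'],3),'cam-tcp in tool',np.round(r.T@(np.mean(C,0)-p),4))
    if target is not None:
        print('tool shift cm',np.round(r.T@(np.array(target)-p)*100,2))
    if yaw_y is not None: print('turn z',round((np.degrees(np.arctan2(r[1,1],r[0,1]))-yaw_y+90)%180-90,2))
    return p,r
E
python3 - <<'E'
from h import *
avg([.579,.1459,.14],102)
E
```

```text
time: 7.2
position: [0.5756, 0.136, 0.1943]
tool_rot: [3.125, 0.317, -0.004]
ft_force: [0.0, -0.1, -2.3]
grip_width: 0.267
t 7.4 p [0.5759 0.1359 0.1951] sd [0.0002 0.0001 0.0005] camsd [0.0001 0.0001 0.0006] yaw_y 101.63 tilt [-0.0014 -0.0004] F [ 0.2  0.1 -2.1] w 0.27 cam-tcp in tool [ 0.0734  0.0017 -0.1706]
tool shift cm [ 0.51 -0.91  5.51]
turn z -0.37
```

```bash
python3 -m jog '[[[0.5,-0.9,0,0,0,-0.4,1.5],[0,0,2.5,0,0,0,1.5],[0,0,2.5,0,0,0,1.5],[0,0,1.4,0,0,0,1.5],[0,0,0,0,0,0,1.5]]]' 30
python3 - <<'E'
from h import *
avg([.579,.1459,.1097],102)
E
```

```text
time: 7.95
position: [0.5779, 0.1463, 0.1299]
tool_rot: [3.124, 0.335, -0.006]
ft_force: [-0.3, -0.0, -1.9]
grip_width: 0.267
t 8.15 p [0.5795 0.1468 0.1321] sd [0.0009 0.0002 0.0013] camsd [0.0005 0.0002 0.0015] yaw_y 102.22 tilt [-0.0002  0.0002] F [ 0.1  0.2 -1.6] w 0.266 cam-tcp in tool [ 0.0734  0.0017 -0.1706]
tool shift cm [-0.06  0.08  2.24]
turn z 0.22
```

```bash
python3 -m jog '[[[0,0.05,0.4,0,0,0,1.5],[0,0,0.4,0,0,0,1.5],[0,0,0.3,0,0,0,1.5],[0,0,0.2,0,0,0,1.5],[0,0,0.2,0,0,0,1.5]]]' 30
python3 - <<'E'
from h import *
avg([.579,.1459,.1097],102)
E
```

```text
time: 8.7
position: [0.5794, 0.1457, 0.1168]
tool_rot: [3.123, 0.334, -0.001]
ft_force: [0.4, -1.2, -1.9]
grip_width: 0.267
t 8.9 p [0.5793 0.1456 0.1166] sd [0.0001 0.     0.0001] camsd [0.     0.     0.0002] yaw_y 102.2 tilt [-0.0007 -0.0005] F [-0.1 -0.4 -2.3] w 0.269 cam-tcp in tool [ 0.0734  0.0017 -0.1706]
tool shift cm [-0.02 -0.03  0.69]
turn z 0.2
```

The foot is already about 7 mm below the nut's top with no resistance, so this key is going over the nut. I'll keep lowering it to the flange.

```bash
python3 -m jog '[[[0,0,0.2,0,0,0,1.5],[0,0,0.2,0,0,0,1.5],[0,0,0.2,0,0,0,1.5],[0,0,0.15,0,0,0,1.5],[0,0,0,0,0,0,1.5]]]' 30
python3 - <<'E'
from h import *
avg([.579,.1459,.1097],102)
E
```

```text
time: 9.45
position: [0.5796, 0.146, 0.1098]
tool_rot: [3.123, 0.334, 0.0]
ft_force: [-0.8, -1.1, 1.4]
grip_width: 0.269
t 9.65 p [0.5797 0.146  0.1098] sd [0. 0. 0.] camsd [0. 0. 0.] yaw_y 102.21 tilt [ 0.0004 -0.0001] F [-0.8 -0.9  1.6] w 0.266 cam-tcp in tool [ 0.0734  0.0017 -0.1706]
tool shift cm [-0.07 -0.01  0.01]
turn z 0.21
```

```bash
python3 -m jog '[[[0,0,0.1,0,0,0,1.5],[0,0,0.05,0,0,0,1.5],[0,0,0,0,0,0,1.5],[0,0,0,0,0,0,1.5]]]' 30
python3 - <<'E'
from h import *
avg([.579,.1459,.1097],102)
d=snap('side');c0=d['frame'][200:300,180:300]
d2=snap('scene');c1=d2['frame'][150:250,290:390]
a=cv2.resize(c0,(480,400),interpolation=cv2.INTER_CUBIC);b=cv2.resize(c1,(320,320),interpolation=cv2.INTER_CUBIC)
b=cv2.copyMakeBorder(b,0,80,0,0,cv2.BORDER_CONSTANT);cv2.imwrite('pics/seat.png',np.hstack([a,b])[:,:,::-1])
E
```

```text
time: 10.1
position: [0.58, 0.1461, 0.1098]
tool_rot: [3.123, 0.334, 0.002]
ft_force: [-3.2, -1.9, 8.9]
grip_width: 0.266
t 10.3 p [0.58   0.1461 0.1097] sd [0. 0. 0.] camsd [0. 0. 0.] yaw_y 102.21 tilt [ 0.0014 -0.0004] F [-3.1 -2.1  9.3] w 0.268 cam-tcp in tool [ 0.0734  0.0017 -0.1706]
tool shift cm [-0.1 -0.   0. ]
turn z 0.21
```

View pics/seat.png

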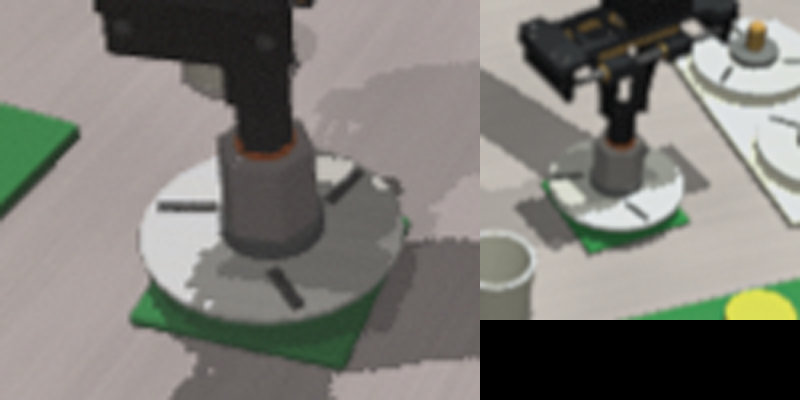

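```bash
python3 -c "
from bench import close_job,ctrl
print(close_job()); s=ctrl.get_state(); print(s['position'],s['ft_force'],s['grip_width'])"
```

```text
the job is handed in; nothing more can be done
None
the job is handed in; nothing more can be done
```

The right key turned out to be the first one I tried, the key nearest the stand. I handed the job in with the gripper still holding it upright and seated on the nut. The hand-in reports no verdict.

**Which key:** outline fits put the nut on the stand at 28 mm across flats and 14 mm high. Of the three bores, only the 30 mm one can go over that nut. This key slid down over it without resistance.

**Seated depth:** it stopped at TCP z = 0.1097 m, which puts its foot at 0.042 m, the flange height. It did not go lower when the downward force rose from 1.6 to 9 N.

**Grip and tilt:** the opening was about 23 mm on the 24 mm grip at a 30 N setting, and the tool tilt was about 0.001 rad. In the last side and scene pictures the key stands straight on the flange.

**Other keys and bystanders:** I never touched the other two keys. The last wrist picture of the tray, taken after I lifted the first key, shows both upright. I did not photograph the tray again or measure the bystanders, but the arm met no contact on the way.

**What disagreed:**
- The wrist camera showed a sideways bias of about 2 mm, which I corrected for.
- About 3 to 4 N of sideways force remained at the end, probably from the 1 mm play.
- The readout after hand-in was refused, so the last measurements are from just before it, at about 10.3 s of the 72 s allowed.

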